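Tape out a flight-case panel and lock the tape

TASK

Measure where the black strip lies on the flight-case panel: pick up the tape measure, hook its end over the panel's aluminium-capped edge and draw the case back across the panel, square to that edge, until the blade lies right across the black strip and the case stands on the panel just past it (within about 50 mm). Then push the thumb lock down until it snaps, and leave the tape there, locked and still hooked, for the reading; do not disturb the other things on the table.

Things in the scene. Friction and masses are not known exactly. Their poses are not given: they have to be found in the camera images.
- tape_mid (a point): Middle of the tape measure's grey case, 35 mm above its rubber sole. Case 84 x 46 x 70 mm (x from -44 to +40; flat sides, grip across y), 0.7 kg, standing on a small plywood offcut 18 mm thick. x: the way the blade comes out; z: up. The sole grips the panel: let go there, the case stays put against the spring.
- tape_mouth (a point): Mouth of the tape case, middle of its front face, 5 mm above the sole, 40 mm ahead of tape_mid; axes as tape_mid.
- tape_hook (a point): Steel end hook: plate 24 mm wide, 3 mm thick, reaching 7 mm below the sole's level (underside of the stiff 25 mm blade: 4 mm above it). The point is on its inner face, towards the case, 3.5 mm below the sole's level, 41 mm ahead of tape_mid with the blade in. At the start it hangs over the offcut's end. Axes as tape_mid.
- blade (a joint): How far the blade is drawn out, m: 0 fully in, at most 0.28. The spring draws it in with 2 N at 0 rising to 2.7 N at 0.28, plus 0.3 N of friction.
- lock_top (a point): Middle of the ribbed top (22 mm along x, 24 mm across) of the thumb lock, a black button on the case's front top; unlocked it is 32 mm ahead of tape_mid and 74 mm above the sole. Pressed straight down it resists with up to about 6 N over the first 3 mm, gives way half-way, snaps down to about 9 mm and stays, braking the blade. Axes as tape_mid.
- lock (a joint): Travel of the thumb lock, m: 0 unlocked (start), about 0.009 snapped down and locked.
- panel_edge (a point): Panel: plywood 380 x 220 mm, 18 mm thick, flat on the table, immovable; one 220 mm end has a 22 mm aluminium cap, flush on top. The point is the middle of that end's top edge. y: outwards, away from the panel; x: along the edge (110 mm either way); z: up. The panel runs 380 mm towards -y.
- strip_mid (a point): Black strip of stage tape stuck right across the panel, parallel to the capped edge, 19 mm wide, with no height to speak of. The point is its middle, on the panel's top; its axes are parallel to panel_edge's.
- pencil: Flat carpenter's pencil 180 mm long, 8 mm thick, lying on the panel near one long side. Not to be disturbed.
- brick: White power supply 80 x 80 x 28 mm. Not to be disturbed.
- driver: Screwdriver 190 mm long. Not to be disturbed.
- roll: Roll of black tape, 116 mm across, 48 mm high, lying flat. Not to be disturbed.
- corner: Steel case corner, 70 mm plate with two walls 63 mm high. Not to be disturbed.
- square: Steel set square 200 mm long, 19 mm thick stock. Not to be disturbed.
Not all that is in view belongs to the job. Leave any pink or purple look-alike of the part that bears tape_mid alone.

How it is judged:
By the outcome, as a careful person would: the job done as asked, in the order asked, and still so for the second after the job is handed in, with the robot touching nothing.
It also fails if it takes over 59 s, if anything falls off the work surface, if the arm or the gripper's body presses on something with over 40 N, if the wrist force passes 120 N, or if a joint passes its speed limit or range.

ROBOT

A 6-joint arm with a two-finger parallel gripper is mounted at the origin on the work surface. World frame = base frame: x ahead of the robot, y to its left, z up, the work surface at z = 0. Lengths are in m, angles in degrees, forces in N, time in s.
With the tool pointing down it reaches from about 0.375 to 0.75 m from the base axis. Payload 9 kg.
Tool frame: the origin (TCP) lies where the fingers leave the gripper's body, on its centre line; the fingertips stand 73 mm ahead of it and the grasp point (between the pads) lies 54 mm ahead of it (robot.tip_reach is the distance from the TCP to the fingertips, in m); z points along the fingers, y is the line along which they close (so a half turn about z gives the same grasp; the last joint's range is limited). The gripper opens to 85 mm and grips with 20 to 120 N. Pads are 22 mm wide; open, the fingers measure 114 mm over their backs; the gripper's body (76 mm by 85 mm) begins 54 mm behind the grasp point. The pads swing forward as they close: fully open they stand 13 mm farther back than shut.
Start: joints at [62.928, 5.964, 5.575, 89.605, 0, 77.527], TCP at [0.151, 0.581, 0.304] pointing down, gripper open.
Joint ranges: [-171.21, 171.21], [-48.23, 106.86], [-62.78, 66.21], [-105.2, 120.99], [-86.42, 89.51], [-180, 180]. Speed limits (degrees/s): [127.2, 127.2, 147.25, 180, 180, 180].

INTERFACE

Orientations are given as [roll, pitch, yaw] about the fixed x, y, z axes, in that order (R = Rz(yaw) Ry(pitch) Rx(roll)).
In Python, from plant import robot gives the robot as it stands. Calls block until the motion is done:
- robot.move_pose(position, orientation): joint-space move of the TCP to a pose.
- robot.line_to(position, vel=0.15, rotation=None, guard=None): straight line of the TCP; rotation=None keeps the orientation; vel is the mean speed in m/s. With guard (N) it stops when the force on the tool has changed by that much, and returns True; else False.
- robot.goto_joints(angles): joint-space move.
- robot.set_gripper(opening): finger opening in m; the grip force is fixed at half the most; returns when the fingers have stopped.
- robot.pause(seconds).
- robot.ik(position, orientation): joint angles nearest the present ones, or None.
- robot.observe(): the state.
- robot.grab_frame(name): name is "scene" or "top" or "wrist"; returns the picture (480x640x3 uint8, blue, green, red); there is no depth.
- robot.get_calibration(name): a dict with "vertical_fov" (degrees; the focal length in pixels is half the picture's height over the tangent of half this angle, whatever the lens; pixels are square), "cx", "cy" (the principal point, pixels), "k1" (the pictures are not rectified: a ray, as slopes to the right and down, at radius r is drawn at 1 + k1 r^2 times it, then the intrinsics apply), "rvec" (rotation vector, rad) and "tvec" (3), from world to camera coordinates, as OpenCV has them. Camera axes: x right, y down, z forward; pixel columns grow to the right and rows downward; lengths in m; the calibration is good to about 2 mm. A picture is of the moment at which its call begins: read the wrist's pose just before it. get_calibration takes no time and is no camera call; for the wrist camera it gives the pose at the moment of the call.
A pose or a line that the arm cannot do raises robot.IKError and nothing moves.
- robot.job_done(): hands the job in; it is judged then, once.
The state is a dict: "time": time; "q": joint angles; "qvel": joint speeds; "joint_torque": joint torques, N m; "tool_pos": TCP position; "tcp_rot": TCP orientation; "ft_force": force on the tool from outside, world axes, zero at the start; "torque": the same for the moment, N m; "gripper_width": finger opening in m; "gripper_force": force on a finger pad.
Only numpy, scipy, OpenCV 4.12 (cv2) and the standard library are available. Lean on these libraries where they do the work, as an engineer would, in place of code of your own. Each camera call takes 0.05 s, during which the arm holds its last target. There are 200 camera calls.

## Working session

There is one attempt and no reset: what is moved stays moved. The work goes in short steps, each a Python script; the robot and the scene stay as the last script left them, time stands still between calls to the robot, and variables do not carry over. Pictures are saved under pics/ and viewed, at most 10 in all, crops included, and the job is handed in when it is done.

```bash
ls; mkdir -p pics
cat > h.py <<'E'
import numpy as np, cv2
from plant import robot
def cal(n):
    c=robot.get_calibration(n); f=240/np.tan(np.radians(c["vertical_fov"])/2)
    R=cv2.Rodrigues(np.array(c["rvec"],float))[0]; return c,f,R,np.array(c["tvec"],float).ravel()
def ray(n,uv,C=None):
    c,f,R,t=C or cal(n); d=(np.array(uv,float)-[c["cx"],c["cy"]])/f
    s=d.copy()
    for _ in range(30): s=d/(1+c["k1"]*(s@s))
    return -R.T@t, R.T@np.array([s[0],s[1],1])
def onz(n,uv,z,C=None):
    o,d=ray(n,uv,C); return o+d*(z-o[2])/d[2]
def proj(n,P,C=None):
    c,f,R,t=C or cal(n); p=R@np.array(P,float)+t; s=p[:2]/p[2]
    return s*(1+c["k1"]*(s@s))*f+[c["cx"],c["cy"]]
E
python3 - <<'E'
from h import *
a=robot.grab_frame("scene");b=robot.grab_frame("top")
cv2.imwrite("pics/scene.png",a);cv2.imwrite("pics/top.png",b)
for n in("scene","top"):
    c,f,R,t=cal(n);print(n,f,c["cx"],c["cy"],c["k1"],-R.T@t,R[2])
E
```

```text
pics
scene 578.2272503422422 309.7552867886177 240.76589975865807 -0.12627673448570223 [ 1.45967268 -0.33773153  1.1139718 ] [-0.62813423  0.25991354 -0.73341145]
top 556.624681608983 316.37231685382585 236.2798050723259 -0.17433043981606355 [0.33106428 0.04978204 1.25574795] [ 0.19745476 -0.01429698 -0.98020774]
```

View pics/top.png

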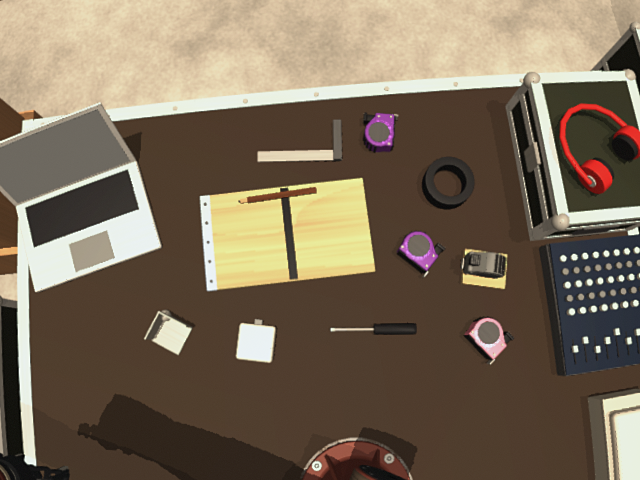

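View pics/scene.png

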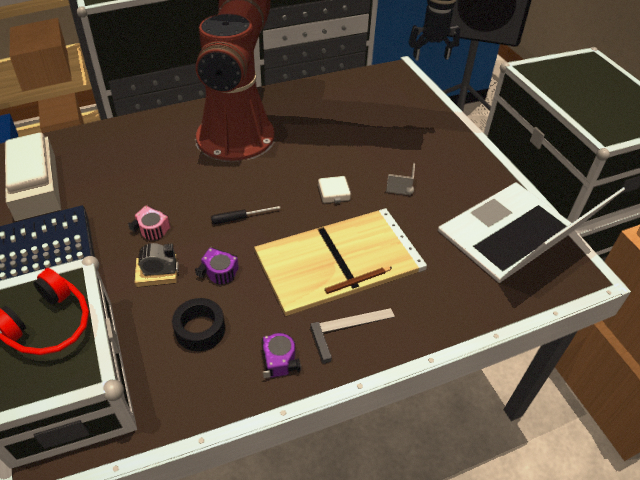

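The top view shows the grey tape at about (484,264) on its offcut. Look-alikes are purple at (380,132) and (419,250), and pink at (488,338). I choose the grey one. The panel's cap is on the left (x≈204), the strip is at (289,233), and the pencil is near the upper long side at (278,195).

Run:
```python
from h import *
a=cv2.imread("pics/scene.png");b=cv2.imread("pics/top.png")
A=cv2.resize(a[225:300,115:215],None,fx=4,fy=4,interpolation=2);B=cv2.resize(b[225:300,440:540],None,fx=4,fy=4,interpolation=2)
cv2.imwrite("pics/crop.png",np.hstack([A,B]))
# panel mask: yellow wood
hsv=cv2.cvtColor(b,cv2.COLOR_BGR2HSV)
m=cv2.inRange(hsv,(15,60,150),(35,255,255)); 
cs=sorted(cv2.findContours(m,0,2)[0],key=cv2.contourArea)[-4:]
for c in cs:
    r=cv2.minAreaRect(c);print(cv2.contourArea(c),np.round(cv2.boxPoints(r)).tolist())
for p in[(200,197),(207,291),(363,179),(375,271),(290,233)]:print(p,onz("top",p,.018).round(4))
print("tape",onz("top",(484,263),.07).round(3),"corner things",[onz("top",p,z).round(3).tolist() for p,z in[((419,250),.07),((450,182),.048),((278,195),.026)]])
```

```text
364.5 [[462.0, 272.0], [505.0, 272.0], [505.0, 288.0], [462.0, 288.0]]
385.5 [[-0.0, 273.0], [16.0, 273.0], [16.0, 300.0], [0.0, 300.0]]
14625.0 [[206.0, 195.0], [364.0, 177.0], [375.0, 271.0], [217.0, 289.0]]
52539.5 [[-0.0, 0.0], [639.0, 0.0], [639.0, 116.0], [0.0, 116.0]]
(200, 197) [0.6988 0.2922 0.018 ]
(207, 291) [0.4789 0.288  0.018 ]
(363, 179) [ 0.7053 -0.0889  0.018 ]
(375, 271) [ 0.4887 -0.0918  0.018 ]
(290, 233) [0.5937 0.0907 0.018 ]
tape [ 0.476 -0.327  0.07 ] corner things [[0.518, -0.187, 0.07], [0.671, -0.283, 0.048], [0.683, 0.11, 0.026]]
```

View pics/crop.png

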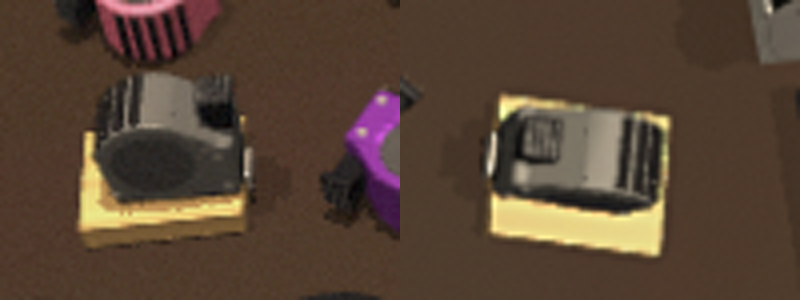

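The crop confirms the grey tape: its hook is on the left (towards +y, image ≈(463,264)) and the button is at the front top. Next is a close look with the wrist camera.

Run:
```python
from h import *
P=[onz("top",p,.018)for p in[(465,249),(507,254),(505,288),(463,284)]]
print(np.round(P,3).tolist())
for yaw in(97,-83):
    print(yaw,robot.ik([.476,-.33,.3],[180,0,yaw]),robot.ik([.57,.25,.1],[180,0,yaw]))
print(robot.observe()["tcp_rot"])
```

```text
[[0.519, -0.304, 0.018], [0.497, -0.401, 0.018], [0.42, -0.384, 0.018], [0.44, -0.288, 0.018]]
97 [-47.66241638   2.26684998   1.30616969  89.0393197    0.
  35.33758362] [11.66395039 13.47379823 -7.51808083 69.00812094  0.         94.66395039]
-83 [ -47.66241638    2.26684998    1.30616969   89.0393197     0.
 -144.66241638] [ 11.66395039  13.47379823  -7.51808083  69.00812094   0.
 -85.33604961]
[-1.79931194e+02 -1.57382541e-02  1.65399393e+02]
```

Run:
```python
from h import *
robot.move_pose([.47,-.345,.30],[180,0,77.5])
c,f,R,t=cal("wrist"); im=robot.grab_frame("wrist"); cv2.imwrite("pics/w1.png",im)
print(-R.T@t,R[2],f,robot.observe()["time"],robot.observe()["tool_pos"])
np.save("w1.npy",np.array([c["rvec"],c["tvec"]]))
```

```text
[ 0.48721721 -0.26914891  0.36939978] [-0.06504857 -0.2942083  -0.95352512] 354.1606249570655 3.5667 [ 0.47033807 -0.34452272  0.30002527]
```

View pics/w1.png

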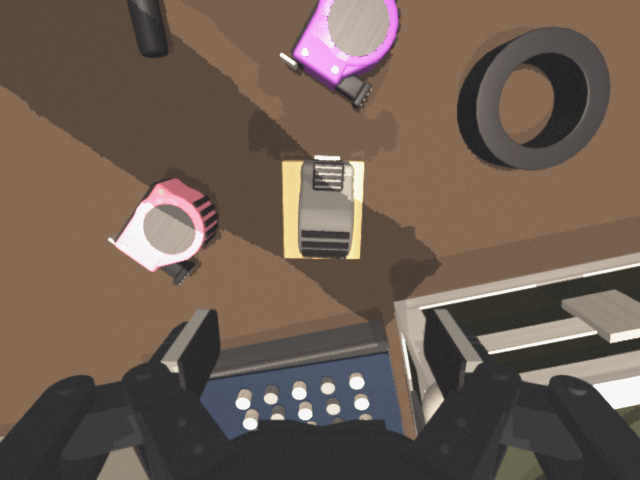

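The wrist view shows the grey tape upright. The button is at (328,175), the hook at (327,158), the case sides at u≈301 and 353, and the offcut corners at (282,161), (364,161), (362,259) and (284,259). Purple and pink are well clear.

Run:
```python
from h import *
im=cv2.imread("pics/w1.png")
for n,p,z in[("btn",(328.5,175),.092),("btnL",(314,175),.092),("btnR",(343,175),.092),("hook",(327,158),.02),("sideL",(300.5,215),.085),("sideR",(352.5,215),.085),("backL",(302,248),.06),("backR",(351,248),.06),
 ("o1",(282,161),.018),("o2",(364,161),.018),("o3",(362,259),.018),("o4",(284,259),.018)]:
    print(n,onz("wrist",p,z).round(4))
# top view cross-check
for n,p in[("btn",(475,259.5))]: print(n,onz("top",p,.092).round(4))
```

```text
btn [ 0.486  -0.3003  0.092 ]
btnL [ 0.475  -0.2979  0.092 ]
btnR [ 0.4969 -0.3027  0.092 ]
hook [ 0.4876 -0.2923  0.02  ]
sideL [ 0.4567 -0.3278  0.085 ]
sideR [ 0.4984 -0.337   0.085 ]
backL [ 0.4482 -0.3634  0.06  ]
backR [ 0.4921 -0.3731  0.06  ]
o1 [ 0.4444 -0.2858  0.018 ]
o2 [ 0.5221 -0.3029  0.018 ]
o3 [ 0.5018 -0.4017  0.018 ]
o4 [ 0.4215 -0.384   0.018 ]
btn [ 0.4827 -0.301   0.092 ]
```

Run:
```python
from h import *
o=[180,0,77.6]
robot.move_pose([.4785,-.332,.19],o)
g=robot.line_to([.4785,-.332,.107],vel=.08,guard=8)
f0=np.array(robot.observe()["ft_force"])
robot.set_gripper(.02)
s=robot.observe();print(g,s["gripper_width"],s["gripper_force"],s["tool_pos"])
robot.line_to([.4785,-.332,.20],vel=.1)
s=robot.observe();print(s["gripper_width"],s["ft_force"]-f0,s["time"])
# carry to look at panel edge
robot.move_pose([.575,.22,.22],[180,0,91])
cv2.imwrite("pics/w2.png",robot.grab_frame("wrist"));s=robot.observe();print(s["tool_pos"],s["tcp_rot"],s["gripper_width"],s["time"])
```

```text
False 0.04535237162348372 53.73041868209839 [ 0.47846998 -0.33216418  0.10761222]
0.04536342944425685 [-0.55597378  1.33539581 -5.98664241] 6.8167
[0.57539261 0.21896126 0.21995483] [1.79997980e+02 1.33176102e-02 9.09137524e+01] 0.04547481583037605 8.8833
```

View pics/w2.png

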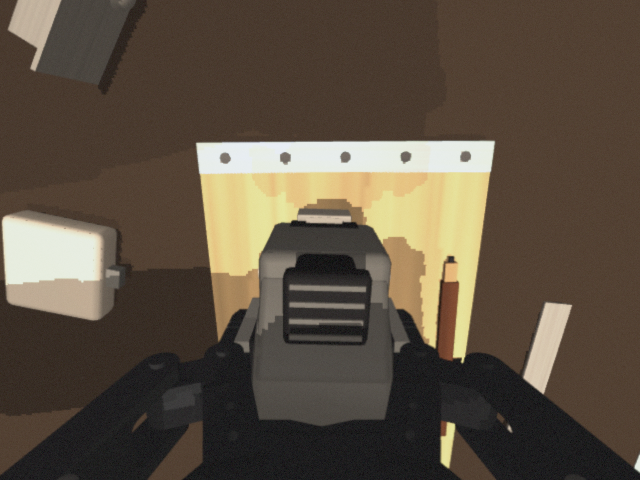

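Held square: button centre (327,305), hook (324,214). The panel's capped edge runs (197,143)–(494,141), and the pencil is at u≈450.

Run:
```python
from h import *
s=robot.observe();T=s["tool_pos"];print(T)
a=onz("wrist",(197.5,143),.018);b=onz("wrist",(493.5,141.5),.018);d=b-a
print(a,b,np.linalg.norm(d),"edge ang",np.degrees(np.arctan2(d[1],d[0])))
print("pencil",onz("wrist",(440,280),.026),onz("wrist",(440,350),.026),onz("wrist",(450,262),.026))
for n,p,z in[("btn",(327,305),T[2]-.015),("btnL",(285,305),T[2]-.015),("btnR",(369.5,305),T[2]-.015),("hook",(324,212),T[2]-.084),("hkL",(299,212),T[2]-.084),("hkR",(350,212),T[2]-.084)]:print(n,onz("wrist",p,z).round(4))
# edge, strip from top: fit panel & strip
for p in[(200,197),(207,291)]:print(onz("top",p,.018))
im=cv2.imread("pics/top.png");g=cv2.cvtColor(im,cv2.COLOR_BGR2GRAY)
for r in(215,230,245,260,272):
    c=np.where(g[r,275:305]<110)[0]+275
    print(r,c.min(),c.max(),onz("top",(c.min()-.5,r),.018).round(4),onz("top",(c.max()+.5,r),.018).round(4))
```

```text
[0.57539261 0.21896126 0.21995483]
[0.48290394 0.28813505 0.018     ] [0.70181398 0.29286124 0.018     ] 0.21896105490036033 edge ang 1.2368041436974384
pencil [0.67185342 0.18496511 0.026     ] [0.67970978 0.11953047 0.026     ] [0.67800566 0.20052539 0.026     ]
btn [0.5765 0.2529 0.205 ]
btnL [0.5654 0.2527 0.205 ]
btnR [0.5878 0.2531 0.205 ]
hook [0.576 0.263 0.136]
hkL [0.565  0.2628 0.136 ]
hkR [0.5875 0.2632 0.136 ]
[0.69876216 0.29220418 0.018     ]
[0.47890544 0.28796382 0.018     ]
215 283 290 [0.6372 0.1042 0.018 ] [0.6355 0.086  0.018 ]
230 284 292 [0.602  0.1048 0.018 ] [0.6001 0.0844 0.018 ]
245 286 293 [0.567  0.1032 0.018 ] [0.5653 0.0851 0.018 ]
260 288 295 [0.5323 0.1016 0.018 ] [0.5306 0.0836 0.018 ]
272 289 296 [0.505  0.1016 0.018 ] [0.5033 0.0838 0.018 ]
```

Run:
```python
from h import *
o=[180,0,91.2]; n=np.array([-np.sin(np.radians(1.2)),np.cos(np.radians(1.2)),0])
p0=np.array([.574,.258,.109])
robot.move_pose(p0+[0,0,.06],o)
f0=np.array(robot.observe()["ft_force"])
print(robot.line_to(p0,vel=.06,guard=6), np.array(robot.observe()["ft_force"])-f0)
robot.line_to(p0-n*.05,vel=.06)
s=robot.observe();print("drawn 50",np.array(s["ft_force"])-f0,s["tool_pos"],s["gripper_width"])
cv2.imwrite("pics/w3.png",robot.grab_frame("wrist")); print(s["time"])
```

```text
False [ 1.17796784 -0.02950503 -0.93038126]
drawn 50 [ 0.13168873  2.03853497 -1.48588366] [0.5751089  0.20810918 0.10899495] 0.04525070459833974
11.375
```

View pics/w3.png

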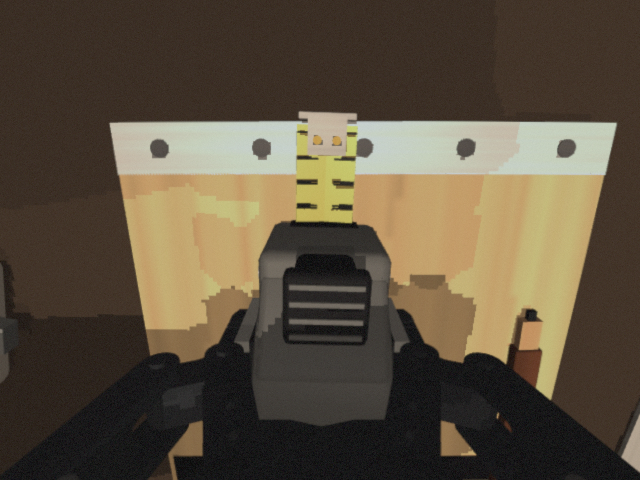

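The hook at (328,116) sits over the capped edge and the yellow blade is coming out square, with a 2 N pull that matches the spring. I'll go on drawing.

Run:
```python
from h import *
n=np.array([-np.sin(np.radians(1.2)),np.cos(np.radians(1.2)),0])
p0=np.array([.574,.258,.109])
robot.line_to(p0-n*.2355,vel=.07)
s=robot.observe();print(s["ft_force"],s["tool_pos"],s["gripper_width"],s["time"])
cv2.imwrite("pics/w4.png",robot.grab_frame("wrist"))
```

```text
[-2.20523082  2.31725066 -6.69938989] [0.57900459 0.0226508  0.10908161] 0.04531568853740417 14.225
```

View pics/w4.png

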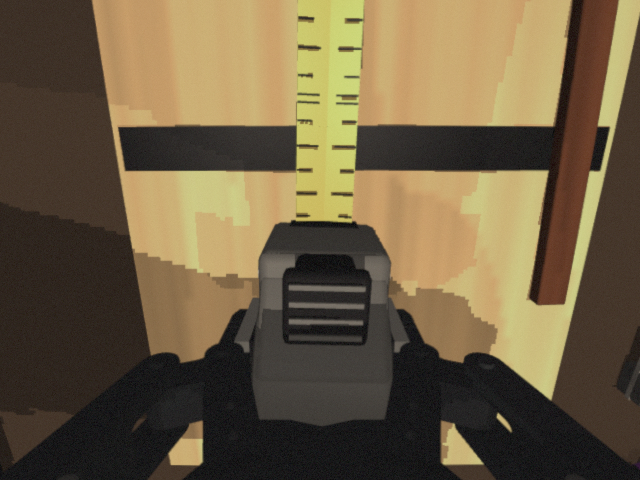

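The strip is at rows 126–170 with the blade right across it. The mouth is at row ≈222, about 22 mm past the strip. Next: set it down, release and press the lock.

Run:
```python
from h import *
n=np.array([-np.sin(np.radians(1.2)),np.cos(np.radians(1.2)),0])
s=robot.observe();p=np.array(s["tool_pos"])
print(robot.line_to([p[0],p[1],.1065],vel=.01,guard=5)); s=robot.observe();print(s["tool_pos"],s["ft_force"])
robot.set_gripper(.075)
q=np.array(robot.observe()["tool_pos"])
robot.line_to([q[0],q[1],.21],vel=.1)
robot.set_gripper(0)
cv2.imwrite("pics/w5.png",robot.grab_frame("wrist"))
for nme,uv in []:pass
print(robot.observe()["tool_pos"],robot.observe()["time"],robot.observe()["gripper_width"])
```

```text
True
[0.57924171 0.0227576  0.10757659] [0.02627925 0.34451021 5.89294297]
[0.57751728 0.02337223 0.21003465] 16.875 -0.0002961174941650207
```

View pics/w5.png

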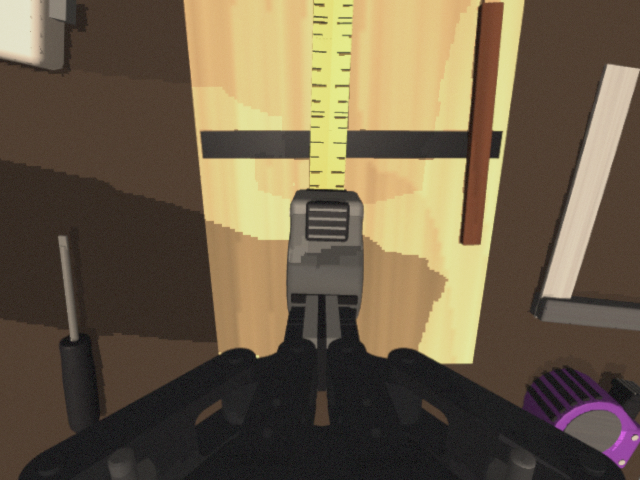

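The case stayed put after release, with the button at (327.5,221) and the blade still across the strip. Now I'll press the lock.

Run:
```python
from h import *
b=onz("wrist",(327.5,221),.092);print("btn",b)
n=np.array([-np.sin(np.radians(1.2)),np.cos(np.radians(1.2)),0])
t=b+n*.002
o=[180,0,91.2]
robot.line_to([t[0],t[1],.21],vel=.1)
robot.line_to([t[0],t[1],.17],vel=.08)
f0=np.array(robot.observe()["ft_force"])
g=robot.line_to([t[0],t[1],.150],vel=.015,guard=15)
s=robot.observe();print(g,s["tool_pos"],np.array(s["ft_force"])-f0)
robot.line_to([t[0],t[1],.20],vel=.08)
robot.line_to([t[0],t[1]-.033,.23],vel=.1)
cv2.imwrite("pics/w6.png",robot.grab_frame("wrist"))
top=robot.grab_frame("top");cv2.imwrite("pics/t6.png",top)
print(robot.observe()["time"])
w=cv2.imread("pics/w6.png")
cv2.imwrite("pics/fin.png",np.hstack([cv2.resize(w[120:280,240:420],(450,400),interpolation=2),cv2.resize(top[160:310,190:400],(350,250))[:250].__class__ is None or np.vstack([cv2.resize(top[160:310,190:400],(350,250),interpolation=2),np.zeros((150,350,3),np.uint8)])]))
```

```text
btn [0.57995004 0.05538503 0.092     ]
True [0.58013537 0.05747636 0.15585337] [-1.62013509  0.64251406  6.01396031]
20.375
```

View pics/fin.png

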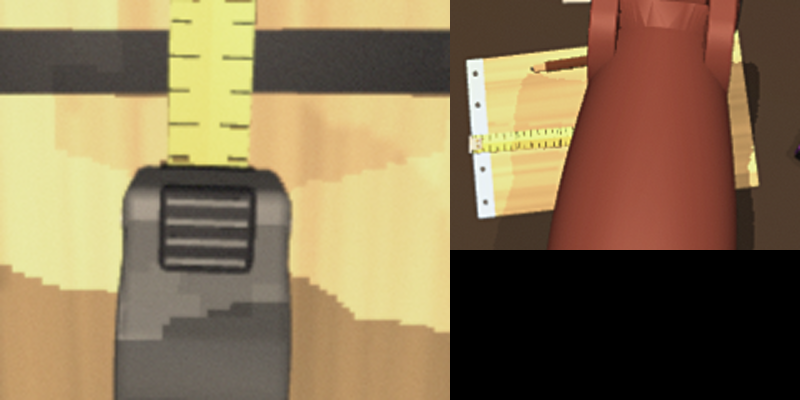

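The blade lies across the strip with the hook on the edge, and the press went 9 mm deep. I'll touch the button lightly to confirm it stayed down.

Run:
```python
from h import *
t=[.58,.0574]
robot.line_to([*t,.20],vel=.1);robot.line_to([*t,.168],vel=.08);robot.pause(.2)
g=robot.line_to([*t,.1545],vel=.015,guard=5)
print(g,robot.observe()["tool_pos"])
robot.line_to([*t,.20],vel=.08);robot.line_to([t[0],t[1]-.033,.25],vel=.1)
a=robot.grab_frame("wrist");cv2.imwrite("pics/w7.png",a)
print(robot.observe()["time"])
```

```text
True [0.57988979 0.05744248 0.15583257]
24.0
```

View pics/w7.png

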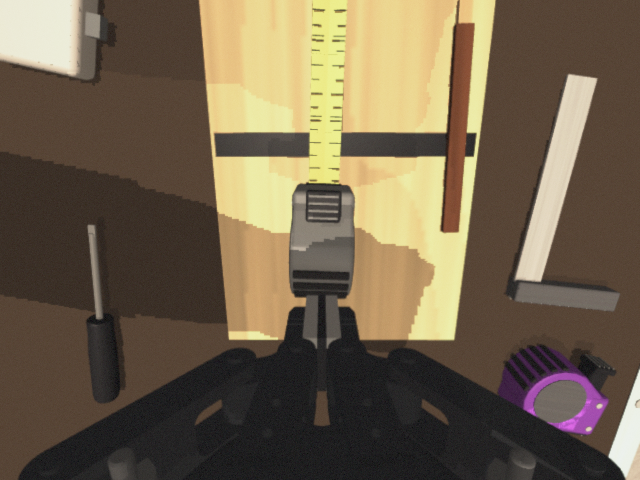

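The touch met the button at the snapped-down height (9 mm travel). The case at (322,240) is past the strip (rows 133–157), and everything else is undisturbed.

```bash
python3 -c "
from plant import robot
print(robot.job_done())"
```

```text
the job is handed in; nothing more can be done
None
```

The job is handed in: the tape is hooked over the capped edge and drawn square across the black strip, with the case about 22 mm past it, the lock snapped down (9 mm) and nothing else seen to move, at about 24 s.

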